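Stack the slide cases in the transport cradle and clamp them

ROBOT

A 6-joint arm with a two-finger parallel gripper is mounted at the origin on the work surface. World frame = base frame: x ahead of the robot, y to its left, z up, the work surface at z = 0. Lengths are in mm, angles in rad, forces in N, time in s.
With the tool pointing down it reaches from about 275 to 750 mm from the base axis. Payload 10.2 kg.
Tool frame: the origin (TCP) lies midway between the tips of the shut fingers; the grasp point (between the pads) lies 19 mm behind it (ctrl.tcp_to_grasp is the z of the grasp point in the tool frame, in mm); z points along the fingers, y is the direction in which the jaws open and shut (so a half turn about z gives the same grasp; the last joint's range is limited). The gripper opens to 85 mm and grips with 20 to 120 N. Pads are 22 mm wide; open, the fingers measure 114 mm over their backs; the gripper's body (76 mm by 85 mm) begins 54 mm behind the grasp point. The pads swing forward as they close: fully open they stand 13 mm farther back than shut.
Start: joints at [-1.356, 0.313, 1.498, -0, 1.331, -0.223], TCP at [222.561, -475.497, 231.294] pointing down, gripper open.
Joint ranges: [-2.94, 2.94], [-0.97, 2.17], [0.19, 2.56], [-1.23, 4.37], [0.02, 3.11], [-2.88, 2.88]. Speed limits (rad/s): [2.39, 2.39, 3.01, 3.14, 3.14, 3.14].

INTERFACE

Orientations are given as a unit quaternion [w, x, y, z].
In Python, from rig import sensors, capture, order, ctrl gives the robot as it stands. The module is installed in compiled form; this text tells all that it offers.
- The arm moves only by the tool play_rows, never from a script. Its argument "deltas" is a list of rows, each a list of 7 numbers: the shift along the world's x, y, z in units of 40 mm (1.0 is 40 mm), then the turn, a rotation vector about the world's x, y, z in units of 6 degrees (1.0 is 6 degrees), then the opening, from -1 (shut) to 1 (fully open). A call has 1 to 8 rows; each row shifts and turns the commanded pose from where the row before left it; what a row does not reach is not made up. A row lasts 1/12 s, in which the tool goes at most 41.7 mm and 7.16 degrees, less where a joint would pass 70% of its speed; a pose out of reach is approached as far as the arm can. A call is refused whole if a number of a shift passes 1 or a number of a turn 1, either way. A call with a gripper value outside its range is refused whole. The fingers move at their own pace and stop on an object; "squeeze" is the grip in N (left out, the last holds). Time passes only in rows, so rows that do not move let the fingers close. It gives the time, the measured TCP pose, the force and the opening at its end, in the units of the state.
- sensors.sense(): the state, without advancing time (a new reading comes with each control period).
- capture(name): name is "side" or "top"; returns a dict with "pixels" (384x512x3 uint8, red, green, blue), "z_map" (384x512 float32, mm along the optical axis (not along the pixel's ray), 0 where there is no reading), "fx", "fy", "cx", "cy" (pixels), "eye" and "rotation" of the camera in the world. Camera axes: x right, y down, z forward; pixel columns grow to the right and rows downward; lengths in mm; the calibration is good to about 2 mm. A picture is of the moment at which its call begins.
- order.finish_job(): hands the job in, once; it reports no verdict.
The state is a dict: "time_s": time; "joints": joint angles; "dq": joint speeds; "tau": joint torques, N m; "eef_pos": TCP position; "ee_rot": TCP orientation; "force": force on the tool from outside, world axes, zero at the start; "wrist_torque": the same for the moment, N m; "grip_width": opening from 0.0 (shut) to 1.0 (fully open).
Only numpy, scipy, OpenCV 4.12 (cv2) and the standard library are available. Lean on these libraries where they do the work, as an engineer would, in place of code of your own. Each camera call takes 0.05 s, during which the arm holds its last target. There are 200 camera calls.

TASK

Pack the three closed slide cases as one square, upright column in the transport cradle, on top of the case that already lies there: first the case lying flat on the bench, set down gently and not dropped; then take the standing case out of its stand, lay it down flat on the bare bench (either broad face up) and let go of it, take it again across its width and set it flat on top of the column just as gently. Finally swing the cradle's hold-down arm over until its rubber foot rests on the top case, and leave everything else on the bench where it stands.

Things in the scene. Friction and masses are not known exactly. Their poses are not given: they have to be found in the camera images.
- case_base: Closed white plastic slide case, 96 x 60 x 34 mm, lying flat in the cradle: the foot of the column. All three cases are the same. Origin at the centre of its underside; x along the 96 mm length, y along the 60 mm width, z up through the 34 mm thickness.
- base_mid (a point): Middle of that case (17 mm above its underside).
- case_flat: The same kind of case, lying flat on the bench outside the cradle, on one side or the other of it; to go second. Origin at the centre of its underside; x along the 96 mm length, y along the 60 mm width, z up through the thickness.
- flat_mid (a point): Middle of the flat-lying case.
- case_edge: The same kind of case, standing on its long edge in the stand, its upper 42 mm clear above the stand's walls; to go on top. Its frame is that of the case as it stands: origin at the centre of the edge it stands on, x along the 96 mm length (level), y through the 34 mm thickness (level), z up along the 60 mm width. When it lies flat, its y axis is vertical.
- edge_mid (a point): Middle of the standing case (30 mm above the edge it stands on).
- stand: Fixed grey stand, 115 mm (x) by 62 mm (y), with a slot along x, 40 mm wide, between two walls 22 mm high; slot floor 5 mm above the bench. Origin under its centre. It is on either side of the cradle.
- cradle: Fixed aluminium cradle. Its plate reaches from x = -64 to +101 mm and y = -45 to +45 mm from the origin, 10 mm thick; low lugs (top 19 mm above the bench) keep the first case in place with its length along the cradle's x. A steel post, 136 mm high, stands at x = 82 mm and carries the hold-down arm. Origin on the bench under the middle of the seat.
- cradle_seat (a point): Centre of the cradle's floor, 10 mm above the bench, where the column stands.
- clamp (a joint): Hold-down arm's hinge (rad): 0 = arm level, pointing to the cradle's -x, its rubber foot just resting on a column of three cases; grows as the arm swings up and back to the cradle's +x; 1.57 = upright; limits -0.35 and 2.0. The arm is stiff enough to stay where it is left. The arm is 14 mm wide; the foot, 22 mm across, is 80 mm from the hinge.
- clamp_knob (a point): Middle of the black knob at the arm's end, a cylinder 18 mm across and 26 mm long along the cradle's y. With the arm level it is 92 mm from the hinge towards the cradle's -x and 28 mm above it.
- clamp_hinge (a point): Hinge axis of the arm (along the cradle's y): 80 mm along the cradle's x from its origin, 128 mm above the bench.
- oil: Bystander: small amber bottle with white cap, 32 mm across, 65 mm tall; origin under its centre.
- beaker: Bystander: glass beaker, 66 mm across, 85 mm tall; origin under its centre.
- dish: Bystander: closed clear dish, 68 mm across, 14 mm tall; origin under its centre.
- jar: Bystander: white jar, 52 mm across, 70 mm tall; origin under its centre.
- mailer: Bystander: thin white slide mailer, 82 x 30 x 14 mm; origin under its centre.
Not all that is in view belongs to the job. Leave any pink look-alike of the case_edge alone.

How it is judged:
By the outcome, as a careful person would: the job done as asked, in the order asked, and still so for the second after the job is handed in, with the robot touching nothing.
It also fails if it takes over 72 s, if anything falls off the work surface, if the arm or the gripper's body presses on something with over 40 N, if the wrist force passes 120 N, or if a joint passes its speed limit or range.

## Working session

There is one attempt and no reset: what is moved stays moved. The work goes in short steps, Python scripts to look and compute and a tool call to move; the robot and the scene stay as the last step left them, time stands still between calls to the robot, and variables do not carry over. Pictures are saved under pics/ and viewed, about 8 in all and at most 12, crops included, and the job is handed in when it is done.

Besides the shell and the picture viewer there is one more tool, called after "Emit:" by a JSON object that holds its "op" and its "data". play_rows: Moves the arm, as the interface text tells. Its arguments: {"type":"object","properties":{"deltas":{"type":"array","items":{"type":"array","items":{"type":"number"}}},"squeeze":{"type":"number"}},"required":["deltas"]}

```bash
mkdir -p pics; cat > h.py <<'E'
import numpy as np, cv2
from rig import sensors, capture, order, ctrl
def cloud(c):
    z=c["z_map"];v,u=np.mgrid[:z.shape[0],:z.shape[1]]
    P=np.stack([(u-c["cx"])/c["fx"]*z,(v-c["cy"])/c["fy"]*z,z],-1)
    W=P@np.array(c["rotation"]).T+np.array(c["eye"]); W[z<=0]=np.nan
    return W
def save(c,n,crop=None,s=1.5):
    im=c["pixels"][...,::-1]
    if crop: im=im[crop[1]:crop[3],crop[0]:crop[2]]
    cv2.imwrite(f"pics/{n}.png",cv2.resize(im,None,fx=s,fy=s,interpolation=cv2.INTER_CUBIC))
E
python3 - <<'E'
from h import *
for n in("top","side"):
    c=capture(n);save(c,n+"0",s=1.5);np.savez(n+"0.npz",**c)
    print(n,c["eye"],np.round(c["rotation"],3).tolist(),c["fx"],c["cx"],c["cy"])
s=sensors.sense();print(s,ctrl.tcp_to_grasp)
E
```

```text
top [ 411.368344    -23.77716628 1303.56968274] [-0.018, 0.708, -0.705, 0.036] 412.1147650999394 256.9060276126784 187.13061136556084
side [275.10677437 794.06959764 668.03730581] [0.066, -0.114, 0.871, -0.473] 368.4120134195415 252.2449436827829 191.55604906743704
{'time_s': 0.1, 'joints': array([-1.35640152e+00,  3.13376008e-01,  1.49834700e+00,  6.74117236e-06,
        1.33098933e+00, -2.23369594e-01]), 'dq': array([ 0.00142096, -0.00125445, -0.00137779,  0.00067024, -0.00053163,
        0.00102678]), 'tau': array([ 1.69773222e-03, -4.12900150e+01, -2.60143161e+01, -1.83804345e-04,
        3.01771215e-03,  5.68236061e-06]), 'eef_pos': array([ 222.51232459, -475.26858735,  230.80684348]), 'ee_rot': array([-5.59823452e-04,  9.76140797e-01,  2.17137814e-01,  5.78588131e-06]), 'force': array([ 0.46705625,  0.68894029, -0.20787938]), 'wrist_torque': array([-0.0406835 , -0.00087184, -0.00681043]), 'grip_width': 1.0025462415628} -18.700000000000003
```

View pics/top0.png

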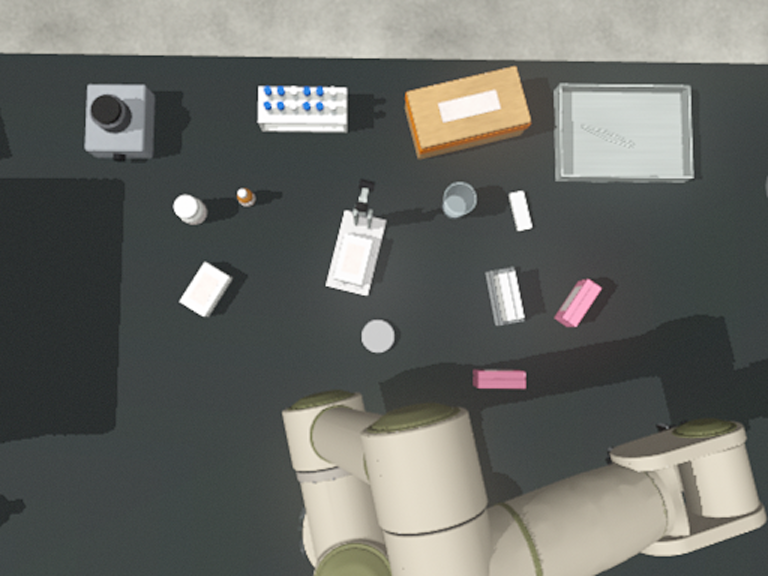

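View pics/side0.png

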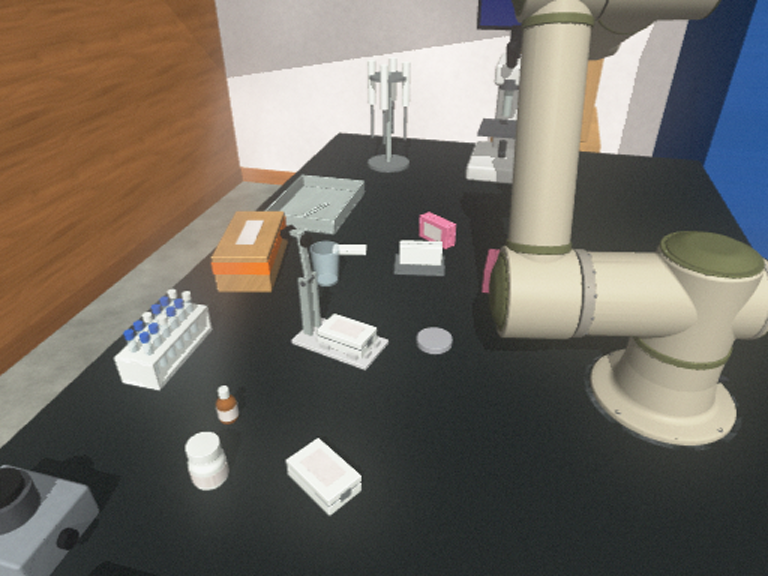

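The top view (768-wide picture) shows the flat case at (205,289), the cradle with its base case at (355,255), the post at (363,205), and the stand with the standing case at (506,296). The pink look-alikes are at (578,302) and (500,379), the dish is at (377,336), and the oil, jar, beaker and mailer are further out. `rotation` is a quaternion.

```bash
sed -i 's/np.array(c\["rotation"\]).T/R.from_quat(np.array(c["rotation"])[[1,2,3,0]]).as_matrix().T/; 1a from scipy.spatial.transform import Rotation as R' h.py
cat >> h.py <<'E'
def rect(W,box,zlo,zhi,mask=None):
    "top-surface points of box (x0,x1,y0,y1) in height band -> center, size, angle of long side"
    m=(W[...,0]>box[0])&(W[...,0]<box[1])&(W[...,1]>box[2])&(W[...,1]<box[3])&(W[...,2]>zlo)&(W[...,2]<zhi)
    if mask is not None: m&=mask
    n,l=cv2.connectedComponents(m.astype(np.uint8)); 
    if n<2: return None
    k=1+np.argmax([(l==i).sum() for i in range(1,n)]); p=W[l==k]
    (cx,cy),(w,h),a=cv2.minAreaRect(p[:,:2].astype(np.float32))
    if w<h: w,h,a=h,w,a+90
    return dict(c=np.round([cx,cy],1).tolist(),size=np.round([w,h],1).tolist(),ang=round((a+90)%180-90,1),z=round(float(np.median(p[:,2])),1),n=len(p),mean=np.round(p.mean(0),1).tolist())
E
python3 - <<'E'
from h import *
D={}
for n in("top","side"):
    c=dict(np.load(n+"0.npz"));W=cloud(c);D[n]=W
W=D["top"]
for nm,(u,v) in dict(flat=(205,289),base=(355,258),edge=(506,296),post=(363,205),knob=(367,185),bench=(280,350),oil=(246,196),jar=(188,208),beaker=(460,200),dish=(377,336),mailer=(520,210),pink=(578,302),pink2=(500,379)).items():
    print(nm,np.round(W[int(v/1.5),int(u/1.5)],1))
def loc(u,v): return W[int(v/1.5),int(u/1.5)]
for n in D:
  W_=D[n]
  for nm,(u,v),r,z0,z1 in [("flat",(205,289),80,28,40),("base",(355,258),75,38,50),("plate",(355,258),110,6,13),("edge",(506,296),75,58,72),("stand",(506,296),85,15,28),("high",(363,205),70,105,250)]:
    p=loc(u,v); print(n,nm,rect(W_,(p[0]-r,p[0]+r,p[1]-r,p[1]+r),z0,z1))
E
```

```text
flat [491.4 316.1  33.9]
base [553.6  10.   45.8]
edge [ 477.2 -296.2   65.2]
post [630.5  -9.9 219.2]
knob [663.5 -15.1 228.5]
bench [365.5 166.5  -0.8]
oil [682.4 232.5  44.8]
jar [651.8 343.7  69.1]
beaker [ 684.4 -211.5    8.6]
dish [394.4 -37.1  11.6]
mailer [ 662.  -338.6   13. ]
pink [ 466.1 -444.6   58.2]
pink2 [ 311.8 -283.8   57.7]
top flat {'c': [488.6, 318.0], 'size': [97.3, 61.3], 'ang': -31.0, 'z': 34.8, 'n': 611, 'mean': [488.9, 317.0, 34.7]}
top base {'c': [552.0, 14.4], 'size': [96.6, 59.9], 'ang': -13.6, 'z': 44.7, 'n': 599, 'mean': [551.6, 14.3, 44.7]}
top plate {'c': [588.6, 4.8], 'size': [137.1, 95.2], 'ang': -16.8, 'z': 10.1, 'n': 425, 'mean': [601.9, -1.3, 10.0]}
top edge {'c': [476.9, -305.8], 'size': [95.6, 35.4], 'ang': 10.3, 'z': 65.5, 'n': 360, 'mean': [476.4, -304.7, 65.3]}
top stand {'c': [475.3, -284.7], 'size': [112.2, 9.9], 'ang': 10.7, 'z': 21.8, 'n': 104, 'mean': [474.6, -284.5, 21.6]}
top high {'c': [646.2, -6.7], 'size': [54.0, 38.5], 'ang': -5.8, 'z': 219.2, 'n': 217, 'mean': [640.4, -9.1, 195.6]}
side flat {'c': [489.0, 319.3], 'size': [98.3, 60.8], 'ang': -30.6, 'z': 34.1, 'n': 1118, 'mean': [487.4, 322.3, 33.9]}
side base {'c': [552.7, 16.4], 'size': [97.9, 63.2], 'ang': -14.7, 'z': 43.7, 'n': 492, 'mean': [550.1, 18.9, 43.6]}
side plate {'c': [568.6, 10.7], 'size': [164.9, 93.7], 'ang': -13.4, 'z': 9.7, 'n': 426, 'mean': [566.5, 35.0, 9.7]}
side edge {'c': [477.0, -304.0], 'size': [93.4, 39.9], 'ang': 9.5, 'z': 64.1, 'n': 177, 'mean': [476.2, -299.9, 63.7]}
side stand {'c': [474.5, -285.1], 'size': [113.5, 18.3], 'ang': 9.0, 'z': 21.6, 'n': 135, 'mean': [474.2, -284.3, 21.3]}
side high {'c': [646.1, -8.1], 'size': [54.0, 39.3], 'ang': -18.1, 'z': 178.6, 'n': 396, 'mean': [635.7, -2.2, 173.6]}
```

```bash
cat >> h.py <<'E'
def q2m(q): return R.from_quat(np.array(q)[[1,2,3,0]])
def go(p,jaw=None):
    "print what separates the TCP from p (mm), jaw azimuth (deg), in row units"
    s=sensors.sense();r=q2m(s["ee_rot"]).as_matrix();y=r[:,1];az=np.degrees(np.arctan2(y[1],y[0]))
    d=(np.array(p)-s["eef_pos"])/40
    print("t",round(s["time_s"],2),"pos",np.round(s["eef_pos"],1),"jaw",round(az,1),"toolz",np.round(r[:,2],2),"F",np.round(s["force"],1),"grip",round(s["grip_width"],3),"q",np.round(s["joints"],2))
    print(" need",np.round(d,2), None if jaw is None else "turn %.2f"%(((jaw-az+90)%180-90)/6 if abs(jaw-az)>1e9 else (jaw-az)/6))
E
python3 -c "
from h import *
go([488.8,318.3,231],59.2)"
```

```text
t 0.1 pos [ 222.5 -475.3  230.8] jaw -64.9 toolz [-0.  0. -1.] F [ 0.5  0.7 -0.2] grip 1.003 q [-1.36  0.31  1.5   0.    1.33 -0.22]
 need [ 6.66 19.84  0.  ] turn 20.69
```

Emit:
{"op": "play_rows", "data": {"deltas": [[0.28,0.83,0,0,0,0.86,1],[0.28,0.83,0,0,0,0.86,1],[0.28,0.83,0,0,0,0.86,1],[0.28,0.83,0,0,0,0.86,1],[0.28,0.83,0,0,0,0.86,1],[0.28,0.83,0,0,0,0.86,1],[0.28,0.83,0,0,0,0.86,1],[0.28,0.83,0,0,0,0.86,1]]}}

```text
time_s: 0.77
eef_pos: [312.2, -208.2, 231.1]
ee_rot: [-0.0, 0.836, 0.549, 0.0]
force: [0.5, -0.3, -0.3]
grip_width: 1.001
```

Emit:
{"op": "play_rows", "data": {"deltas": [[0.28,0.83,0,0,0,0.86,1],[0.28,0.83,0,0,0,0.86,1],[0.28,0.83,0,0,0,0.86,1],[0.28,0.83,0,0,0,0.86,1],[0.28,0.83,0,0,0,0.86,1],[0.28,0.83,0,0,0,0.86,1],[0.28,0.83,0,0,0,0.86,1],[0.28,0.83,0,0,0,0.86,1]]}}

```text
time_s: 1.43
eef_pos: [401.8, 57.6, 231.2]
ee_rot: [-0.0, 0.588, 0.809, -0.0]
force: [1.2, -0.4, 0.0]
grip_width: 0.997
```

Emit:
{"op": "play_rows", "data": {"deltas": [[0.28,0.83,0,0,0,0.86,1],[0.28,0.83,0,0,0,0.86,1],[0.28,0.83,0,0,0,0.86,1],[0.28,0.83,0,0,0,0.86,1],[0.28,0.83,-0.3,0,0,0.86,1],[0.28,0.83,-0.5,0,0,0.86,1],[0.28,0.83,-0.5,0,0,0.86,1],[0,0,0,0,0,0,1]]}}

```text
time_s: 2.1
eef_pos: [479.0, 291.8, 173.9]
ee_rot: [-0.003, 0.307, 0.952, -0.002]
force: [0.1, 0.3, -0.3]
grip_width: 0.998
```

```bash
python3 -c "
from h import *
go([488.8,318.3,0],59.2)"
```

```text
t 2.1 pos [479.  291.8 173.9] jaw 54.2 toolz [-0.01 -0.   -1.  ] F [ 0.1  0.3 -0.3] grip 0.998 q [ 0.34  0.44  1.46  0.    1.24 -0.61]
 need [ 0.24  0.66 -4.35] turn 0.83
```

Emit:
{"op": "play_rows", "data": {"deltas": [[0.12,0.33,-0.4,0,0,0.42,1],[0.12,0.33,-0.7,0,0,0.41,1],[0,0,-0.8,0,0,0,1],[0,0,-0.8,0,0,0,1],[0,0,-0.6,0,0,0,1],[0,0,-0.4,0,0,0,1],[0,0,0,0,0,0,1]]}}

```text
time_s: 2.68
eef_pos: [487.9, 313.4, 28.0]
ee_rot: [-0.003, 0.27, 0.963, -0.002]
force: [-0.3, -0.2, 1.1]
grip_width: 1.0
```

```bash
python3 -c "
from h import *
go([488.8,318.3,0],59.2)"
```

```text
t 2.68 pos [487.9 313.4  28. ] jaw 58.7 toolz [-0.01 -0.   -1.  ] F [-0.3 -0.2  1.1] grip 1.0 q [ 0.37  0.66  1.53 -0.    0.95 -0.66]
 need [ 0.02  0.12 -0.7 ] turn 0.08
```

Emit:
{"op": "play_rows", "data": {"deltas": [[0.02,0.12,-0.35,0,0,0.08,1],[0,0,-0.33,0,0,0,1],[0,0,0,0,0,0,1],[0,0,0,0,0,0,-0.1],[0,0,0,0,0,0,-0.1],[0,0,0,0,0,0,-0.1],[0,0,0,0,0,0,-0.1],[0,0,0,0,0,0,-0.1]], "squeeze": 50}}

```text
time_s: 3.35
eef_pos: [491.4, 319.5, 5.8]
ee_rot: [0.001, 0.265, 0.964, 0.001]
force: [-1.3, -1.0, 7.2]
grip_width: 0.694
```

```bash
python3 -c "
from h import *
go([488.8,318.3,0],59.2)
c=capture('side');save(c,'g1',(160,230,320,384),3)"
```

```text
t 3.35 pos [491.4 319.5   5.8] jaw 59.2 toolz [ 0.  0. -1.] F [-1.3 -1.   7.2] grip 0.694 q [ 0.38  0.7   1.53 -0.    0.91 -0.66]
 need [-0.07 -0.03 -0.14] turn -0.00
```

View pics/g1.png

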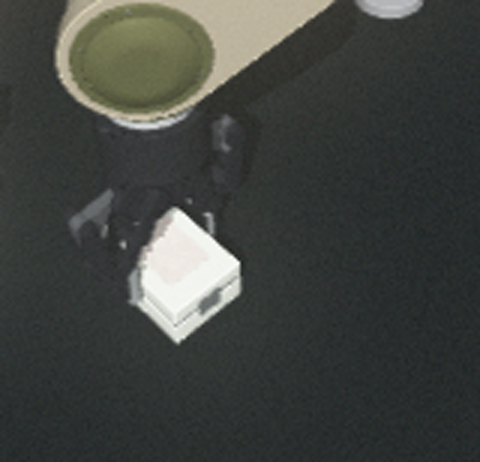

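The case is held with opening 0.694, about 59 mm, which matches its 60 mm width. It shows at (190,265) in the crop, between the fingers. Next I lift it and carry it over the column.

Emit:
{"op": "play_rows", "data": {"deltas": [[0,0,0.3,0,0,0,-0.1],[0,0,0.6,0,0,0,-0.1],[0,0,0.8,0,0,0,-0.1],[0,-0.3,0.8,0,0,0,-0.1],[0.1,-0.6,0.4,0,0,0.3,-0.1],[0.16,-0.8,0,0,0,0.3,-0.1],[0.16,-0.8,0,0,0,0.3,-0.1],[0.16,-0.8,0,0,0,0.3,-0.1]]}}

```text
time_s: 4.07
eef_pos: [513.8, 186.1, 121.6]
ee_rot: [0.001, 0.203, 0.979, 0.0]
force: [0.4, 1.0, -1.6]
grip_width: 0.694
```

Emit:
{"op": "play_rows", "data": {"deltas": [[0.16,-0.8,0,0,0,0.3,-0.1],[0.16,-0.8,0,0,0,0.3,-0.1],[0.16,-0.8,0,0,0,0.3,-0.1],[0.16,-0.8,0,0,0,0.3,-0.1],[0.15,-0.6,0,0,0,0.3,-0.1],[0.15,-0.3,0,0,0,0.1,-0.1],[0,0,0,0,0,0,-0.1],[0,0,0,0,0,0,-0.1]]}}

```text
time_s: 4.73
eef_pos: [551.3, 23.1, 120.8]
ee_rot: [0.0, 0.122, 0.992, 0.0]
force: [-0.4, -0.7, -1.4]
grip_width: 0.694
```

```bash
python3 -c "
from h import *
go([553.9,14.6,60],75.9)"
```

```text
t 4.73 pos [551.3  23.1 120.8] jaw 75.9 toolz [ 0.  0. -1.] F [-0.4 -0.7 -1.4] grip 0.694 q [-0.17  0.48  1.56  0.    1.1  -1.5 ]
 need [ 0.07 -0.21 -1.52] turn -0.01
```

Emit:
{"op": "play_rows", "data": {"deltas": [[0.07,-0.21,-0.5,0,0,0,-0.1],[0,0,-0.6,0,0,0,-0.1],[0,0,-0.4,0,0,0,-0.1],[0,0,0,0,0,0,-0.1],[0,0,0,0,0,0,-0.1]]}}

```text
time_s: 5.15
eef_pos: [553.8, 15.9, 60.4]
ee_rot: [-0.0, 0.121, 0.993, 0.0]
force: [-0.6, 0.4, -0.8]
grip_width: 0.692
```

```bash
python3 -c "
from h import *
go([553.9,14.6,51],75.9)
c=capture('side');save(c,'p1',(170,160,290,260),5);W=cloud(c)
for z0,z1 in((78,100),(50,75),(15,41)):
  m=(abs(W[...,0]-552)<70)&(abs(W[...,1]-15)<60)&(W[...,2]>z0)&(W[...,2]<z1)
  p=W[m]; print(z0,rect(W,(480,620,-50,80),z0,z1))
"
```

```text
t 5.15 pos [553.8  15.9  60.4] jaw 76.1 toolz [-0.  0. -1.] F [-0.6  0.4 -0.8] grip 0.692 q [-0.18  0.57  1.6   0.    0.97 -1.51]
 need [ 0.   -0.03 -0.23] turn -0.03
78 {'c': [549.6, 22.5], 'size': [94.8, 81.8], 'ang': -24.6, 'z': 88.3, 'n': 430, 'mean': [538.0, 27.6, 87.6]}
50 {'c': [546.0, 40.9], 'size': [110.6, 49.8], 'ang': 17.5, 'z': 65.3, 'n': 212, 'mean': [543.0, 41.7, 65.4]}
15 {'c': [546.5, 37.1], 'size': [121.0, 56.3], 'ang': 11.3, 'z': 25.4, 'n': 336, 'mean': [541.8, 39.5, 26.5]}
```

View pics/p1.png

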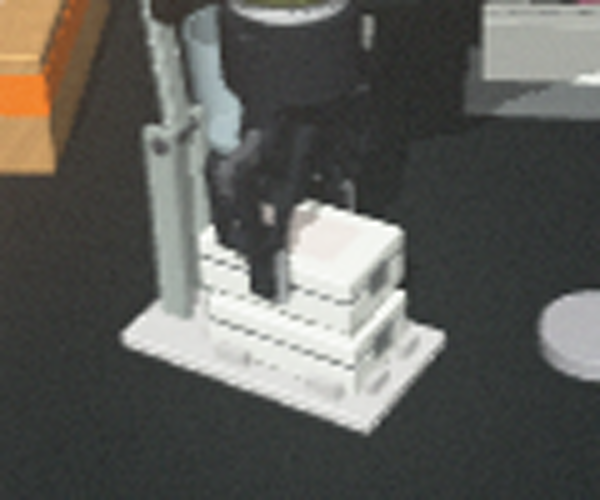

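The held case sits over the base with edges aligned within about 2 mm: near corners at (353,330) upper and (357,370) lower. I now lower it gently.

Emit:
{"op": "play_rows", "data": {"deltas": [[0,-0.03,-0.1,0,0,0,-0.1],[0,0,-0.08,0,0,0,-0.1],[0,0,-0.05,0,0,0,-0.1],[0,0,0,0,0,0,-0.1]]}}

```text
time_s: 5.53
eef_pos: [554.0, 13.8, 50.8]
ee_rot: [-0.0, 0.122, 0.993, 0.0]
force: [0.1, -0.8, -1.3]
grip_width: 0.689
```

Emit:
{"op": "play_rows", "data": {"deltas": [[0,0,-0.02,0,0,0,-0.1],[0,0,0,0,0,0,-0.1]]}}

```text
time_s: 5.7
eef_pos: [554.2, 13.7, 50.1]
ee_rot: [0.0, 0.122, 0.993, -0.0]
force: [0.6, -0.7, -1.1]
grip_width: 0.692
```

Emit:
{"op": "play_rows", "data": {"deltas": [[0,0,-0.02,0,0,0,-0.1],[0,0,0,0,0,0,-0.1]]}}

```text
time_s: 5.87
eef_pos: [554.3, 13.7, 49.8]
ee_rot: [0.0, 0.122, 0.993, -0.0]
force: [-2.8, 0.1, 4.5]
grip_width: 0.694
```

Emit:
{"op": "play_rows", "data": {"deltas": [[0,0,0,0,0,0,0.55],[0,0,0,0,0,0,0.7],[0,0,0,0,0,0,0.9],[0,0,0,0,0,0,0.9],[0,0,0.3,0,0,0,0.9],[0,0,0.6,0,0,0,0.9],[0,0,0.9,0,0,0,0.9],[0,0,0.9,0,0,0,0.9]]}}

```text
time_s: 6.53
eef_pos: [553.6, 13.8, 158.1]
ee_rot: [-0.001, 0.122, 0.993, 0.0]
force: [0.3, -0.6, 0.6]
grip_width: 0.949
```

Emit:
{"op": "play_rows", "data": {"deltas": [[0,-0.4,0.9,0,0,0.3,1],[-0.1,-0.7,0.4,0,0,0.4,1],[-0.2,-0.9,0,0,0,0.5,1],[-0.25,-0.9,0,0,0,0.5,1],[-0.25,-0.9,0,0,0,0.5,1],[-0.25,-0.9,0,0,0,0.5,1],[-0.25,-0.9,0,0,0,0.5,1],[-0.25,-0.9,0,0,0,0.5,1]]}}

```text
time_s: 7.2
eef_pos: [491.4, -247.9, 209.4]
ee_rot: [0.0, -0.073, 0.997, -0.0]
force: [0.8, -0.1, 0.6]
grip_width: 1.0
```

```bash
python3 -c "
from h import *
go([477,-305,45],100)
for n in('top','side'):
  c=capture(n);W=cloud(c);print(n,rect(W,(470,630,-60,90),70,86),'edge',rect(W,(400,550,-380,-230),58,72));np.savez(n+'1.npz',**c)
  if n=='side': save(c,'s1',(170,140,350,275),4)
"
```

```text
t 7.2 pos [ 491.4 -247.9  209.4] jaw 98.4 toolz [ 0. -0. -1.] F [ 0.8 -0.1  0.6] grip 1.0 q [-0.68  0.39  1.45  0.    1.3  -2.4 ]
 need [-0.36 -1.43 -4.11] turn 0.27
top {'c': [552.5, 14.6], 'size': [97.6, 60.0], 'ang': -13.9, 'z': 78.9, 'n': 639, 'mean': [552.6, 14.3, 78.7]} edge {'c': [454.6, -312.9], 'size': [49.2, 23.5], 'ang': 51.7, 'z': 65.6, 'n': 92, 'mean': [451.8, -312.4, 65.4]}
side {'c': [553.5, 15.7], 'size': [99.1, 62.8], 'ang': -13.4, 'z': 77.7, 'n': 522, 'mean': [551.0, 20.3, 77.2]} edge {'c': [476.9, -303.8], 'size': [93.6, 37.5], 'ang': 9.6, 'z': 63.9, 'n': 176, 'mean': [476.0, -300.3, 63.6]}
```

Case 2 is seated at (552.5,14.6), angle -13.9°, against the base at (552.0,14.4), -13.6°. Next is the standing case.

Emit:
{"op": "play_rows", "data": {"deltas": [[-0.12,-0.5,-0.4,0,0,0.1,1],[-0.12,-0.5,-0.5,0,0,0.1,1],[-0.12,-0.42,-0.6,0,0,0.08,1],[0,0,-0.8,0,0,0,1],[0,0,-0.4,0,0,0,1],[0,0,0,0,0,0,1],[0,0,0,0,0,0,1]]}}

```text
time_s: 7.88
eef_pos: [477.9, -302.6, 101.4]
ee_rot: [-0.0, -0.086, 0.996, 0.0]
force: [-0.2, -0.7, 1.5]
grip_width: 1.001
```

```bash
python3 -c "
from h import *
go([477,-304.8,46],100.1)"
```

```text
t 7.88 pos [ 477.9 -302.6  101.4] jaw 99.9 toolz [-0.  0. -1.] F [-0.2 -0.7  1.5] grip 1.001 q [-0.77  0.53  1.53  0.    1.08 -2.52]
 need [-0.02 -0.05 -1.38] turn 0.03
```

Emit:
{"op": "play_rows", "data": {"deltas": [[-0.02,-0.05,-0.5,0,0,0.03,1],[0,0,-0.5,0,0,0,1],[0,0,-0.37,0,0,0,1],[0,0,0,0,0,0,0.5],[0,0,0,0,0,0,0],[0,0,0,0,0,0,-0.5],[0,0,0,0,0,0,-0.5],[0,0,0,0,0,0,-0.5]], "squeeze": 60}}

```text
time_s: 8.55
eef_pos: [477.7, -305.8, 48.4]
ee_rot: [0.001, -0.088, 0.996, -0.001]
force: [-0.5, 0.3, 6.0]
grip_width: 0.384
```

```bash
python3 -c "
from h import *
go([477,-304.8,46],100.1)"
```

```text
t 8.55 pos [ 477.7 -305.8   48.4] jaw 100.1 toolz [ 0. -0. -1.] F [-0.5  0.3  6. ] grip 0.384 q [-0.78  0.61  1.57 -0.    0.96 -2.52]
 need [-0.02  0.02 -0.06] turn 0.00
```

Emit:
{"op": "play_rows", "data": {"deltas": [[0,0,0.3,0,0,0,-0.5],[0,0,0.6,0,0,0,-0.5],[0,0,0.9,0,0,0,-0.5],[0,0,0.9,0,0,0,-0.5],[-0.1,0.4,0.6,0,0,-0.4,-0.5],[-0.2,0.7,0.2,0,0,-0.6,-0.5],[-0.28,0.9,0,0,0,-0.6,-0.5],[-0.28,0.9,0,0,0,-0.6,-0.5]]}}

```text
time_s: 9.22
eef_pos: [442.0, -188.1, 187.9]
ee_rot: [0.001, 0.029, 1.0, -0.001]
force: [1.1, 0.3, -1.7]
grip_width: 0.386
```

Emit:
{"op": "play_rows", "data": {"deltas": [[-0.28,0.9,0,0,0,-0.6,-0.5],[-0.28,0.9,0,0,0,-0.6,-0.5],[-0.28,0.9,0,0,0,-0.6,-0.5],[-0.28,0.9,0,0,0,-0.6,-0.5],[-0.28,0.9,0,0,0,-0.6,-0.5],[-0.28,0.9,0,0,0,-0.6,-0.5],[-0.28,0.9,0,0,0,-0.6,-0.5],[-0.28,0.9,0,0,0,-0.6,-0.5]]}}

```text
time_s: 9.88
eef_pos: [352.0, 100.4, 187.6]
ee_rot: [0.001, 0.277, 0.961, 0.0]
force: [1.0, -0.3, -1.1]
grip_width: 0.38
```

Emit:
{"op": "play_rows", "data": {"deltas": [[-0.28,0.9,0,0,0,-0.6,-0.5],[-0.28,0.9,0,0,0,-0.6,-0.5],[-0.28,0.9,0,0,0,-0.6,-0.5],[-0.28,0.9,0,0,0,-0.6,-0.5],[-0.22,0.5,0,0,0,-0.2,-0.5],[-0.1,0.2,0,0,0,0,-0.5],[0,0,0,0,0,0,-0.5],[0,0,0,0,0,0,-0.5]]}}

```text
time_s: 10.55
eef_pos: [295.5, 270.4, 186.9]
ee_rot: [0.0, 0.402, 0.916, 0.0]
force: [1.0, -0.7, -1.9]
grip_width: 0.382
```

```bash
python3 -c "
from h import *
go([299,279,150],43)"
```

```text
t 10.55 pos [295.5 270.4 186.9] jaw 42.6 toolz [ 0. -0. -1.] F [ 1.  -0.7 -1.9] grip 0.382 q [ 0.45  0.08  1.91 -0.    1.15 -0.3 ]
 need [ 0.09  0.21 -0.92] turn 0.07
```

Emit:
{"op": "play_rows", "data": {"deltas": [[0.04,0.1,0,0,0,-0.95,-0.5],[0.04,0.1,0,0,0,-0.95,-0.5],[0,0,0,0,0,-0.9,-0.5],[0,0,0,-0.43,0.9,0,-0.5],[0,0,0,-0.43,0.9,0,-0.5],[0,0,0,-0.43,0.9,0,-0.5],[0,0,0,-0.43,0.9,0,-0.5]]}}

```text
time_s: 11.13
eef_pos: [299.8, 277.7, 187.3]
ee_rot: [-0.112, 0.521, 0.827, -0.176]
force: [-0.3, 0.2, -2.6]
grip_width: 0.381
```

```bash
python3 -c "
from h import *
go([299,279,150],26)"
```

```text
t 11.13 pos [299.8 277.7 187.3] jaw 25.6 toolz [-0.37 -0.18 -0.91] F [-0.3  0.2 -2.6] grip 0.381 q [0.46 0.34 1.64 0.01 1.58 0.01]
 need [-0.02  0.03 -0.93] turn 0.07
```

Pure pitch as expected: 24.0° done, 36° to go.

Emit:
{"op": "play_rows", "data": {"deltas": [[0,0,-0.2,-0.43,0.9,0,-0.5],[0,0,-0.2,-0.43,0.9,0,-0.5],[0,0,-0.2,-0.43,0.9,0,-0.5],[0,0,-0.2,-0.43,0.9,0,-0.5],[0,0,-0.2,-0.43,0.9,0,-0.5],[0,0,-0.2,-0.43,0.9,0,-0.5],[0,0,0,0,0,0,-0.5],[0,0,0,0,0,0,-0.5]]}}

```text
time_s: 11.8
eef_pos: [299.4, 278.0, 137.8]
ee_rot: [-0.267, 0.462, 0.734, -0.421]
force: [1.6, 0.2, -1.2]
grip_width: 0.38
```

```bash
python3 -c "
from h import *
go([299,279,38],26)
r=q2m(sensors.sense()['ee_rot']).as_matrix();print(np.degrees(np.arccos(-r[2,2])),r.round(2).tolist())
c=capture('side');save(c,'t1',(180,150,400,384),2.5)"
```

```text
t 11.8 pos [299.4 278.  137.8] jaw 25.8 toolz [-0.78 -0.37 -0.5 ] F [ 1.6  0.2 -1.2] grip 0.38 q [0.45 0.76 1.4  0.01 2.03 0.01]
 need [-0.01  0.02 -2.5 ] turn 0.04
59.7910887220117 [[-0.43, 0.45, -0.78], [0.9, 0.22, -0.37], [0.0, -0.86, -0.5]]
```

View pics/t1.png

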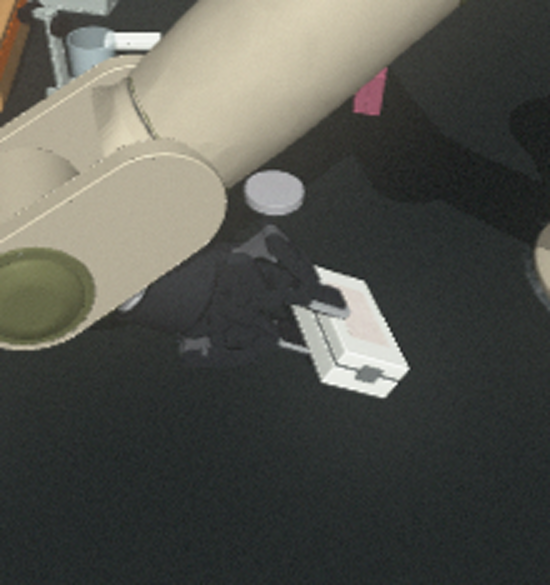

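The case is held tilted at 60° over bare bench (crop pixel (355,335)), with clear space around it. I lower it until its edge touches.

Emit:
{"op": "play_rows", "data": {"deltas": [[0,0,-0.5,0,0,0,-0.5],[0,0,-0.7,0,0,0,-0.5],[0,0,-0.7,0,0,0,-0.5],[0,0,-0.4,0,0,0,-0.5],[0,0,-0.1,0,0,0,-0.5],[0,0,0,0,0,0,-0.5],[0,0,0,0,0,0,-0.5]]}}

```text
time_s: 12.43
eef_pos: [299.3, 279.1, 44.2]
ee_rot: [-0.266, 0.462, 0.735, -0.42]
force: [1.3, 0.6, -1.6]
grip_width: 0.38
```

Emit:
{"op": "play_rows", "data": {"deltas": [[0,0,-0.05,0,0,0,-0.5],[0,0,0,0,0,0,-0.5]]}}

```text
time_s: 12.6
eef_pos: [299.0, 279.1, 41.4]
ee_rot: [-0.266, 0.462, 0.734, -0.421]
force: [-0.6, -0.5, -2.0]
grip_width: 0.379
```

Emit:
{"op": "play_rows", "data": {"deltas": [[0,0,-0.05,0,0,0,-0.5],[0,0,0,0,0,0,-0.5],[0,0,0,0,0,0,-0.5]]}}

```text
time_s: 12.85
eef_pos: [298.6, 278.9, 38.6]
ee_rot: [-0.267, 0.461, 0.734, -0.422]
force: [0.0, 1.0, -2.0]
grip_width: 0.383
```

Emit:
{"op": "play_rows", "data": {"deltas": [[0,0,-0.05,0,0,0,-0.5],[0,0,0,0,0,0,-0.5],[0,0,0,0,0,0,-0.5]]}}

```text
time_s: 13.1
eef_pos: [298.5, 278.9, 36.4]
ee_rot: [-0.267, 0.461, 0.734, -0.422]
force: [0.5, 0.1, -2.1]
grip_width: 0.384
```

Emit:
{"op": "play_rows", "data": {"deltas": [[0,0,-0.05,0,0,0,-0.5],[0,0,0,0,0,0,-0.5],[0,0,0,0,0,0,-0.5]]}}

```text
time_s: 13.35
eef_pos: [298.5, 279.0, 35.4]
ee_rot: [-0.267, 0.461, 0.733, -0.422]
force: [1.0, 2.1, 5.4]
grip_width: 0.383
```

```bash
python3 -c "
from h import *
go([299,279,36],26)
c=capture('side');save(c,'t2',(230,230,400,384),3)"
```

```text
t 13.35 pos [298.5 279.   35.4] jaw 25.8 toolz [-0.78 -0.37 -0.5 ] F [1.  2.1 5.4] grip 0.383 q [0.46 0.93 1.41 0.01 1.86 0.01]
 need [0.01 0.   0.01] turn 0.03
```

View pics/t2.png

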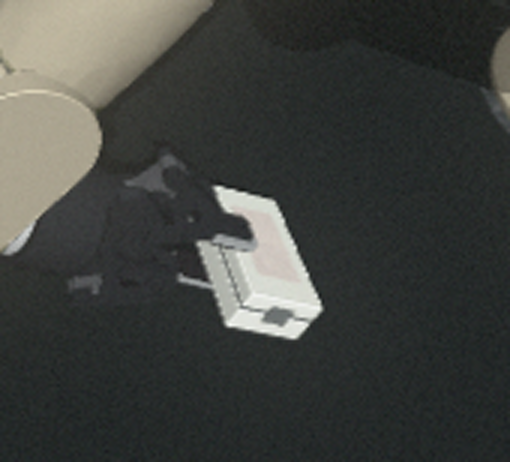

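Edge contact was felt (about 7 N) with the case at 60° (picture: (260,265)). I now open a little while rising, then draw the fingers out horizontally.

Emit:
{"op": "play_rows", "data": {"deltas": [[0,0,0.05,0,0,0,-0.1],[0,0,0.05,0,0,0,0.0],[0,0,0.04,0,0,0,0.1],[0,0,0,0,0,0,0.1],[0.2,0.1,0,0,0,0,0.1],[0.35,0.17,0,0,0,0,0.1],[0.45,0.22,0,0,0,0,0.1],[0.45,0.22,0,0,0,0,0.1]]}}

```text
time_s: 14.07
eef_pos: [357.1, 307.6, 40.3]
ee_rot: [-0.267, 0.461, 0.734, -0.422]
force: [0.1, -0.6, 0.6]
grip_width: 0.551
```

Emit:
{"op": "play_rows", "data": {"deltas": [[0.45,0.22,0.1,0,0,0,0.1],[0.45,0.22,0.1,0,0,0,0.1],[0.3,0.15,0.3,0,0,0,0.1],[0,0,0.5,0,0,0,0.5],[0,0,0.5,0,0,0,1],[0,0,0,0,0,0,1]]}}

```text
time_s: 14.57
eef_pos: [405.6, 331.4, 103.2]
ee_rot: [-0.265, 0.462, 0.735, -0.42]
force: [0.5, -0.0, 0.5]
grip_width: 0.947
```

```bash
python3 -c "
from h import *
go([299,279,160],26)
c=capture('side');W=cloud(c);save(c,'t3',(230,230,400,384),3)
print(rect(W,(200,400,180,400),29,39));print(rect(W,(200,400,180,400),20,60))
c=capture('top');W=cloud(c);print(rect(W,(200,400,180,400),29,39))"
```

```text
t 14.57 pos [405.6 331.4 103.2] jaw 25.8 toolz [-0.78 -0.37 -0.51] F [ 0.5 -0.   0.5] grip 0.947 q [0.46 1.04 0.93 0.01 2.21 0.01]
 need [-2.66 -1.31  1.42] turn 0.03
{'c': [298.7, 281.1], 'size': [97.6, 60.4], 'ang': -64.5, 'z': 34.2, 'n': 1154, 'mean': [297.7, 285.2, 34.1]}
{'c': [298.6, 281.7], 'size': [98.9, 60.7], 'ang': -64.5, 'z': 34.0, 'n': 1264, 'mean': [297.2, 287.9, 33.3]}
{'c': [306.0, 263.7], 'size': [61.9, 59.7], 'ang': -63.8, 'z': 34.7, 'n': 367, 'mean': [307.0, 262.6, 34.6]}
```

View pics/t3.png

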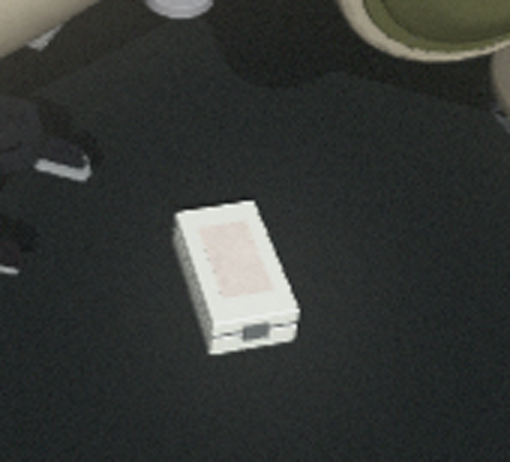

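The case lies flat (crop (240,275)) at about (298.7,280), long side at -64.5°, top at z 34. I untilt, move above it and grasp it across its width.

Emit:
{"op": "play_rows", "data": {"deltas": [[0,0,0.6,0.43,-0.9,0,1],[0,0,0.6,0.43,-0.9,0,1],[-0.2,-0.1,0.2,0.43,-0.9,0,1],[-0.4,-0.2,0,0.43,-0.9,0,1],[-0.4,-0.2,0,0.43,-0.9,0,1],[-0.4,-0.2,0,0.43,-0.9,0,1],[-0.4,-0.2,0,0.43,-0.9,0,1],[-0.4,-0.2,0,0.43,-0.9,0,1]]}}

```text
time_s: 15.33
eef_pos: [315.5, 286.3, 155.4]
ee_rot: [-0.055, 0.529, 0.842, -0.086]
force: [0.5, 0.3, 0.0]
grip_width: 1.001
```

Emit:
{"op": "play_rows", "data": {"deltas": [[-0.3,-0.2,0,0.43,-0.9,0,1],[-0.1,-0.1,0,0.4,-0.85,0,1],[0,0,-0.3,0,0,0,1],[0,0,-0.6,0,0,0,1],[0,0,-0.6,0,0,0,1],[0,0,0,0,0,0,1],[0,0,0,0,0,0,1]]}}

```text
time_s: 15.92
eef_pos: [299.8, 274.5, 95.4]
ee_rot: [-0.002, 0.532, 0.847, -0.004]
force: [0.7, 0.4, 0.8]
grip_width: 1.004
```

```bash
python3 -c "
from h import *
go([298.7,280.2,2],25.5)
r=q2m(sensors.sense()['ee_rot']).as_matrix();print(np.round(r[:,2],4))"
```

```text
t 15.92 pos [299.8 274.5  95.4] jaw 25.7 toolz [-0.01 -0.   -1.  ] F [0.7 0.4 0.8] grip 1.004 q [ 0.45  0.24  2.   -0.    0.91  0.  ]
 need [-0.03  0.14 -2.34] turn -0.03
[-0.0084 -0.0046 -1.    ]
```

Emit:
{"op": "play_rows", "data": {"deltas": [[-0.03,0.14,-0.4,0.04,-0.08,-0.03,1],[0,0,-0.7,0,0,0,1],[0,0,-0.7,0,0,0,1],[0,0,-0.4,0,0,0,1],[0,0,-0.12,0,0,0,1],[0,0,0,0,0,0,1]]}}

```text
time_s: 16.42
eef_pos: [299.5, 280.6, 3.4]
ee_rot: [0.001, 0.534, 0.846, 0.001]
force: [-0.1, -0.5, 0.5]
grip_width: 1.0
```

Emit:
{"op": "play_rows", "data": {"deltas": [[0,0,0,0,0,0,0.6],[0,0,0,0,0,0,0.4],[0,0,0,0,0,0,-0.1],[0,0,0,0,0,0,-0.1],[0,0,0,0,0,0,-0.1],[0,0,0,0,0,0,-0.1]], "squeeze": 50}}

```text
time_s: 16.92
eef_pos: [300.2, 281.0, 4.8]
ee_rot: [0.002, 0.534, 0.846, 0.002]
force: [-1.4, -0.9, 8.6]
grip_width: 0.693
```

```bash
python3 -c "
from h import *
go([298.7,280.2,5],25.5)
r=q2m(sensors.sense()['ee_rot']).as_matrix();print(np.round(r[:,2],4))"
```

```text
t 16.92 pos [300.2 281.    4.8] jaw 25.5 toolz [ 0.01  0.   -1.  ] F [-1.4 -0.9  8.6] grip 0.693 q [ 0.47  0.43  2.06 -0.    0.64  0.02]
 need [-0.04 -0.02  0.01] turn -0.00
[ 0.0056  0.0023 -1.    ]
```

Emit:
{"op": "play_rows", "data": {"deltas": [[0,0,0.3,0,0,0,-0.1],[0,0,0.7,0,0,0,-0.1],[0,0,0.9,0,0,0,-0.1],[0.1,-0.1,0.9,0,0,0.3,-0.1],[0.3,-0.3,0.7,0,0,0.6,-0.1],[0.5,-0.5,0.2,0,0,0.7,-0.1],[0.6,-0.6,0,0,0,0.8,-0.1],[0.6,-0.6,0,0,0,0.8,-0.1]]}}

```text
time_s: 17.58
eef_pos: [384.3, 195.7, 153.1]
ee_rot: [0.002, 0.383, 0.924, 0.002]
force: [0.9, 0.5, -2.7]
grip_width: 0.69
```

Emit:
{"op": "play_rows", "data": {"deltas": [[0.6,-0.65,0,0,0,0.8,-0.1],[0.6,-0.65,0,0,0,0.8,-0.1],[0.6,-0.65,0,0,0,0.8,-0.1],[0.6,-0.65,0,0,0,0.8,-0.1],[0.6,-0.65,0,0,0,0.8,-0.1],[0.5,-0.55,0,0,0,0.7,-0.1],[0.4,-0.4,0,0,0,0.3,-0.1],[0.2,-0.2,0,0,0,0.2,-0.1]]}}

```text
time_s: 18.25
eef_pos: [548.8, 18.2, 152.0]
ee_rot: [0.001, 0.123, 0.992, 0.001]
force: [0.2, 0.2, -1.7]
grip_width: 0.695
```

Emit:
{"op": "play_rows", "data": {"deltas": [[0,0,-0.3,0,0,0,-0.1],[0,0,-0.5,0,0,0,-0.1],[0,0,0,0,0,0,-0.1],[0,0,0,0,0,0,-0.1]]}}

```text
time_s: 18.58
eef_pos: [546.9, 20.6, 119.6]
ee_rot: [-0.0, 0.123, 0.992, 0.002]
force: [-0.4, -0.2, -2.1]
grip_width: 0.694
```

```bash
python3 -c "
from h import *
go([552.5,14.4,92],76.1)
r=q2m(sensors.sense()['ee_rot']).as_matrix();print(np.round(r[:,2],4))"
```

```text
t 18.58 pos [546.9  20.6 119.6] jaw 75.9 toolz [-0.  0. -1.] F [-0.4 -0.2 -2.1] grip 0.694 q [-0.18  0.47  1.58  0.    1.09 -1.5 ]
 need [ 0.14 -0.16 -0.69] turn 0.03
[-1.0e-04  3.3e-03 -1.0e+00]
```

Emit:
{"op": "play_rows", "data": {"deltas": [[0.14,-0.16,-0.2,0,0,0.03,-0.1],[0,0,-0.3,0,0,0,-0.1],[0,0,-0.18,0,0,0,-0.1],[0,0,0,0,0,0,-0.1],[0,0,0,0,0,0,-0.1]]}}

```text
time_s: 19.0
eef_pos: [553.1, 14.0, 92.4]
ee_rot: [0.0, 0.121, 0.993, 0.002]
force: [-0.0, 0.2, -2.4]
grip_width: 0.695
```

```bash
python3 -c "
from h import *
go([552.5,14.4,83],76)
c=capture('side');save(c,'p2',(170,140,290,260),5)"
```

```text
t 19.0 pos [553.1  14.   92.4] jaw 76.1 toolz [ 0.  0. -1.] F [-0.   0.2 -2.4] grip 0.695 q [-0.19  0.52  1.58  0.    1.04 -1.52]
 need [-0.02  0.01 -0.23] turn -0.01
```

View pics/p2.png

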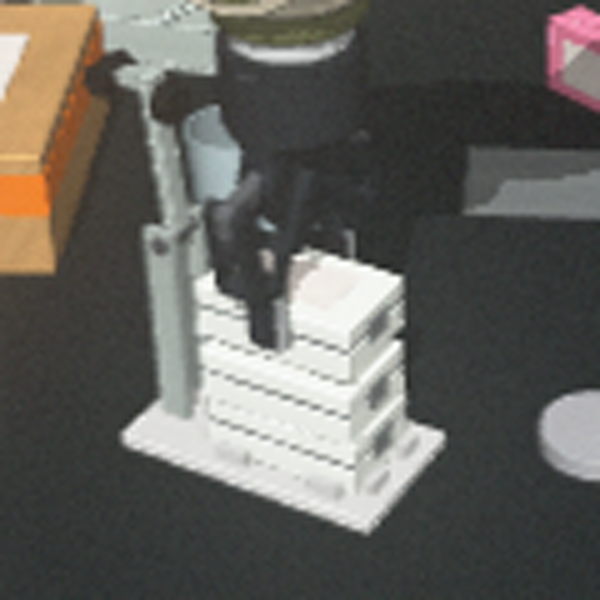

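The third case hangs square above the column, near-edge corners at (350,380), (353,430) and (357,490). I lower it gently.

Emit:
{"op": "play_rows", "data": {"deltas": [[-0.02,0.01,-0.1,0,0,0,-0.1],[0,0,-0.08,0,0,0,-0.1],[0,0,-0.03,0,0,0,-0.1],[0,0,0,0,0,0,-0.1]]}}

```text
time_s: 19.38
eef_pos: [552.0, 14.6, 83.4]
ee_rot: [0.0, 0.121, 0.993, 0.002]
force: [-0.7, -0.6, -1.7]
grip_width: 0.693
```

Emit:
{"op": "play_rows", "data": {"deltas": [[0,0,-0.02,0,0,0,-0.1],[0,0,0,0,0,0,-0.1]]}}

```text
time_s: 19.55
eef_pos: [552.2, 14.5, 83.0]
ee_rot: [0.0, 0.121, 0.993, 0.002]
force: [0.0, -0.9, -2.1]
grip_width: 0.692
```

Emit:
{"op": "play_rows", "data": {"deltas": [[0,0,-0.02,0,0,0,-0.1],[0,0,0,0,0,0,-0.1]]}}

```text
time_s: 19.72
eef_pos: [552.3, 14.5, 82.8]
ee_rot: [0.001, 0.121, 0.993, 0.002]
force: [-3.1, 0.4, 3.7]
grip_width: 0.696
```

Contact came at 82.8, as predicted. I release, rise and look.

Emit:
{"op": "play_rows", "data": {"deltas": [[0,0,0,0,0,0,0.55],[0,0,0,0,0,0,0.7],[0,0,0,0,0,0,0.9],[0,0,0,0,0,0,0.9],[0,0,0.3,0,0,0,0.9],[0,0,0.6,0,0,0,0.9],[0,0,0.9,0,0,0,0.9],[0,0,0.9,0,0,0,0.9]]}}

```text
time_s: 20.38
eef_pos: [551.6, 14.6, 190.9]
ee_rot: [-0.001, 0.121, 0.993, 0.002]
force: [0.3, -1.0, 0.1]
grip_width: 0.947
```

Emit:
{"op": "play_rows", "data": {"deltas": [[-0.2,-0.2,0.9,0,0,0,0.5],[-0.5,-0.5,0.8,0,0,0,0.2],[-0.5,-0.6,0.5,0,0,0,0],[-0.5,-0.6,0.2,0,0,0,0],[-0.5,-0.6,0,0,0,0,0],[-0.5,-0.6,0,0,0,0,0],[-0.3,-0.5,0,0,0,0,0],[0,0,0,0,0,0,0]]}}

```text
time_s: 21.05
eef_pos: [431.1, -131.6, 285.6]
ee_rot: [0.0, 0.123, 0.992, 0.001]
force: [-0.0, 0.1, 0.4]
grip_width: 0.503
```

```bash
python3 -c "
from h import *
go([660,-13,300],76)
for n in('top','side'):
  c=capture(n);W=cloud(c);print(n,rect(W,(470,620,-60,90),104,120))
  dk=c['pixels'].max(-1)<70
  m=dk&(W[...,0]>560)&(W[...,0]<740)&(abs(W[...,1]+10)<70)&(W[...,2]>135)&(W[...,2]<262)
  p=W[m];print('dark',len(p),p.min(0).round(),p.max(0).round(),np.median(p,0).round(1))
  print('topmost',rect(W,(590,740,-80,60),205,250))
  if n=='top': save(c,'k1',(180,90,320,215),5)
"
```

```text
t 21.05 pos [ 431.1 -131.6  285.6] jaw 75.9 toolz [ 0.  0. -1.] F [-0.   0.1  0.4] grip 0.503 q [-0.56  0.11  1.61  0.    1.42 -1.88]
 need [5.72 2.96 0.36] turn 0.02
top {'c': [551.4, 15.3], 'size': [96.4, 59.9], 'ang': -13.6, 'z': 112.9, 'n': 680, 'mean': [551.4, 15.0, 112.7]}
dark 92 [619. -28. 211.] [673.   3. 229.] [659.5  -9.9 222.3]
topmost {'c': [646.3, -9.8], 'size': [53.3, 25.8], 'ang': -13.2, 'z': 222.6, 'n': 148, 'mean': [646.8, -9.9, 221.6]}
side {'c': [551.7, 15.7], 'size': [96.8, 63.8], 'ang': -12.8, 'z': 111.6, 'n': 525, 'mean': [549.7, 21.3, 111.2]}
dark 84 [619. -19. 199.] [674.   9. 228.] [629.   -1.4 214.8]
topmost {'c': [646.9, -7.9], 'size': [54.5, 26.0], 'ang': -12.3, 'z': 218.3, 'n': 148, 'mean': [645.4, -4.2, 217.6]}
```

View pics/k1.png

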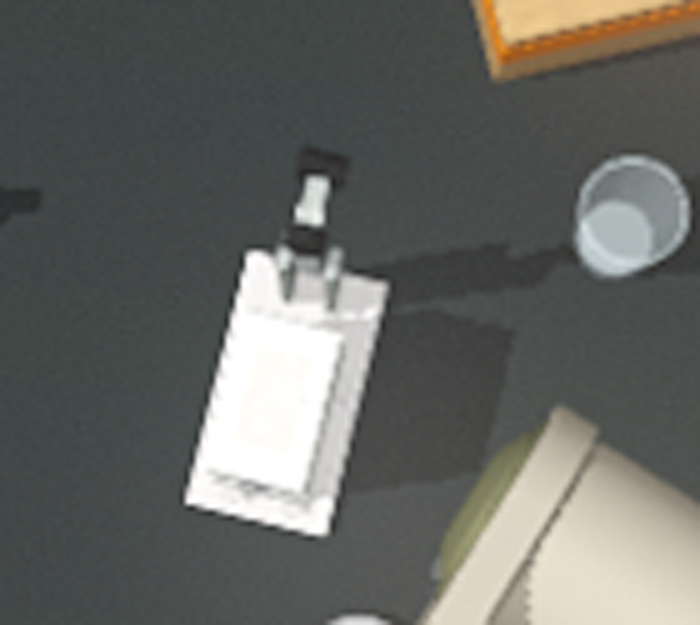

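The column is square: centres at (552,14.4), (552.5,14.6) and (551.4,15.3). The arm is at about 1.64 rad with its knob (crop (323,165)) at about (663.5,-13.9,220). I will take the knob along its axis and follow the arc.

Emit:
{"op": "play_rows", "data": {"deltas": [[0.4,0.2,0,0,0,0,0.2],[0.75,0.38,0,0,0,0,0.2],[0.75,0.38,0,0,0,0,0.2],[0.8,0.4,0,0,0,0,0.2],[0.8,0.4,0,0,0,0,0.2],[0.8,0.4,0,0,0,0,0.2],[0.8,0.4,0,0,0,0,0.2],[0.71,0.38,0,0,0,0,0.2]]}}

```text
time_s: 21.82
eef_pos: [666.7, -8.6, 284.6]
ee_rot: [0.0, 0.12, 0.993, 0.002]
force: [0.1, 0.5, 1.3]
grip_width: 0.603
```

Emit:
{"op": "play_rows", "data": {"deltas": [[0,0,0,0,0,0,0.2],[0,0,0,0,0,0,0.2]]}}

```text
time_s: 21.98
eef_pos: [665.8, -9.4, 283.3]
ee_rot: [-0.001, 0.12, 0.993, 0.002]
force: [0.2, -0.7, 0.1]
grip_width: 0.601
```

```bash
python3 -c "
from h import *
go([663.5,-13.3,199],76.2)"
```

```text
t 21.98 pos [665.8  -9.4 283.3] jaw 76.2 toolz [-0.  0. -1.] F [ 0.2 -0.7  0.1] grip 0.601 q [-0.19  0.63  0.89  0.    1.62 -1.52]
 need [-0.06 -0.1  -2.11] turn -0.01
```

Emit:
{"op": "play_rows", "data": {"deltas": [[-0.06,-0.1,-0.5,0,0,0,0.2],[0,0,-0.6,0,0,0,0.2],[0,0,-0.6,0,0,0,0.2],[0,0,-0.38,0,0,0,0.2],[0,0,0,0,0,0,0.2],[0,0,0,0,0,0,0.2]]}}

```text
time_s: 22.48
eef_pos: [662.2, -15.3, 202.8]
ee_rot: [0.0, 0.121, 0.993, 0.002]
force: [0.0, 0.5, 0.8]
grip_width: 0.596
```

Emit:
{"op": "play_rows", "data": {"deltas": [[0,0,0,0,0,0,-0.1],[0,0,0,0,0,0,-0.5],[0,0,0,0,0,0,-0.6],[0,0,0,0,0,0,-0.6],[0,0,0,0,0,0,-0.6]], "squeeze": 20}}

```text
time_s: 22.9
eef_pos: [663.5, -14.2, 204.3]
ee_rot: [0.003, 0.121, 0.993, 0.002]
force: [2.5, 5.5, 3.7]
grip_width: 0.299
```

```bash
python3 -c "
from h import *
go([663.5,-13.3,199],76.2)"
```

```text
t 22.9 pos [663.5 -14.2 204.3] jaw 76.1 toolz [ 0.01  0.   -1.  ] F [2.5 5.5 3.7] grip 0.299 q [-0.2   0.64  1.06  0.01  1.43 -1.53]
 need [-0.    0.02 -0.13] turn 0.01
```

```bash
python3 -c "
import numpy as np
a=np.radians(np.r_[69,72,77,np.arange(83,156,8),155]);P=96.2*np.c_[np.cos(a),np.sin(a)];d=np.diff(P,axis=0)/40
for u,z in d: print([round(u*.971,2),round(-u*.239,2),round(z,2)])
print((np.array([-92,28])-P[-1])/40)"
```

```text
[np.float64(-0.12), np.float64(0.03), np.float64(0.04)]
[np.float64(-0.2), np.float64(0.05), np.float64(0.06)]
[np.float64(-0.24), np.float64(0.06), np.float64(0.04)]
[np.float64(-0.33), np.float64(0.08), np.float64(0.02)]
[np.float64(-0.32), np.float64(0.08), np.float64(-0.03)]
[np.float64(-0.32), np.float64(0.08), np.float64(-0.08)]
[np.float64(-0.3), np.float64(0.07), np.float64(-0.12)]
[np.float64(-0.28), np.float64(0.07), np.float64(-0.16)]
[np.float64(-0.26), np.float64(0.06), np.float64(-0.2)]
[np.float64(-0.23), np.float64(0.06), np.float64(-0.24)]
[np.float64(-0.2), np.float64(0.05), np.float64(-0.27)]
[np.float64(-0.16), np.float64(0.04), np.float64(-0.29)]
[np.float64(0.0), np.float64(-0.0), np.float64(0.0)]
[-0.12032977 -0.31639692]
```

Emit:
{"op": "play_rows", "data": {"deltas": [[-0.12,0.03,0.04,0,0,0,-0.6],[-0.2,0.05,0.06,0,0,0,-0.6],[-0.24,0.06,0.04,0,0,0,-0.6],[-0.33,0.08,0.02,0,0,0,-0.6]]}}

```text
time_s: 23.23
eef_pos: [628.1, -5.7, 210.4]
ee_rot: [0.003, 0.121, 0.993, 0.002]
force: [3.2, 4.3, -0.1]
grip_width: 0.297
```

Emit:
{"op": "play_rows", "data": {"deltas": [[-0.32,0.08,-0.03,0,0,0,-0.6],[-0.32,0.08,-0.08,0,0,0,-0.6],[-0.3,0.07,-0.12,0,0,0,-0.6]]}}

```text
time_s: 23.48
eef_pos: [590.1, 3.6, 201.8]
ee_rot: [0.003, 0.121, 0.993, 0.002]
force: [2.9, 5.7, 2.5]
grip_width: 0.299
```

```bash
python3 -c "
from h import *
go([663.5,-13.3,199],76.2)"
```

```text
t 23.48 pos [590.1   3.6 201.8] jaw 76.1 toolz [ 0.01  0.   -1.  ] F [2.9 5.7 2.5] grip 0.299 q [-0.19  0.47  1.34  0.01  1.32 -1.52]
 need [ 1.84 -0.42 -0.07] turn 0.01
```

Following nicely with low forces; continuing.

Emit:
{"op": "play_rows", "data": {"deltas": [[-0.28,0.07,-0.16,0,0,0,-0.6],[-0.26,0.06,-0.2,0,0,0,-0.6],[-0.23,0.06,-0.24,0,0,0,-0.6],[-0.2,0.05,-0.27,0,0,0,-0.6],[-0.16,0.04,-0.29,0,0,0,-0.6],[0,0,0,0,0,0,-0.6]]}}

```text
time_s: 23.98
eef_pos: [543.0, 15.0, 152.7]
ee_rot: [-0.0, 0.121, 0.993, 0.002]
force: [-4.7, 5.5, 4.2]
grip_width: 0.302
```

Emit:
{"op": "play_rows", "data": {"deltas": [[-0.06,0.01,-0.12,0,0,0,-0.6],[-0.04,0.01,-0.1,0,0,0,-0.6],[0,0,0,0,0,0,-0.6],[0,0,0,0,0,0,-0.6]]}}

```text
time_s: 24.32
eef_pos: [540.2, 15.7, 145.2]
ee_rot: [0.001, 0.121, 0.993, 0.002]
force: [-4.2, 6.2, 3.7]
grip_width: 0.299
```

```bash
python3 -c "
from h import *
go([663.5,-13.3,199],76.2)
c=capture('side');W=cloud(c);save(c,'c1',(170,150,290,260),5)"
```

```text
t 24.32 pos [540.2  15.7 145.2] jaw 76.1 toolz [ 0.  0. -1.] F [-4.2  6.2  3.7] grip 0.299 q [-0.19  0.43  1.57  0.01  1.14 -1.52]
 need [ 3.08 -0.72  1.34] turn 0.01
```

View pics/c1.png

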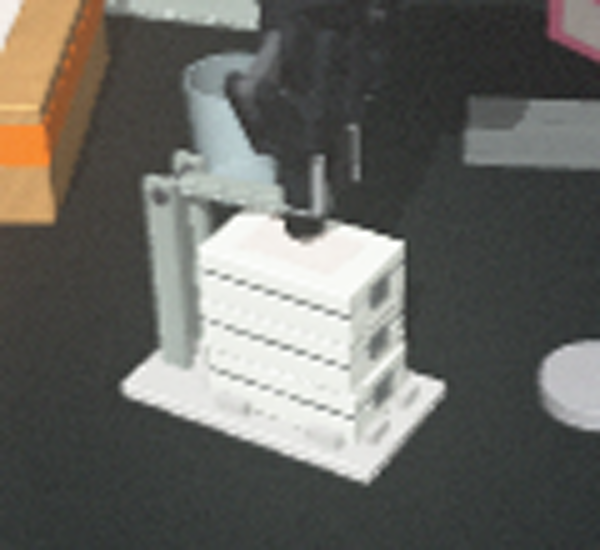

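The arm is almost level and the foot (crop (305,230)) is just above the top case. I lower until the force rises.

Emit:
{"op": "play_rows", "data": {"deltas": [[-0.01,0,-0.04,0,0,0,-0.6],[0,0,0,0,0,0,-0.6]]}}

```text
time_s: 24.53
eef_pos: [539.6, 15.8, 143.7]
ee_rot: [0.0, 0.121, 0.993, 0.002]
force: [-4.8, 7.9, 4.2]
grip_width: 0.297
```

Emit:
{"op": "play_rows", "data": {"deltas": [[0,0,-0.03,0,0,0,-0.6],[0,0,0,0,0,0,-0.6]]}}

```text
time_s: 24.7
eef_pos: [539.3, 15.9, 142.5]
ee_rot: [0.0, 0.121, 0.993, 0.003]
force: [-6.7, 7.5, 5.3]
grip_width: 0.299
```

Emit:
{"op": "play_rows", "data": {"deltas": [[0,0,-0.02,0,0,0,-0.6],[0,0,0,0,0,0,-0.6]]}}

```text
time_s: 24.87
eef_pos: [539.1, 15.9, 141.7]
ee_rot: [-0.0, 0.121, 0.993, 0.002]
force: [-8.1, 7.5, 4.6]
grip_width: 0.301
```

```bash
python3 -c "
from h import *
go([663.5,-13.3,199],76.2)
c=capture('side');W=cloud(c)
r=q2m(sensors.sense()['ee_rot'])
H=np.array([629.7,-4.5]);ux=np.array([.971,-.239]);p=W.reshape(-1,3);u=(p[:,:2]-H)@ux;v=(p[:,:2]-H)@np.array([.239,.971])
m=(abs(v)<8)&(u<-15)&(u>-60)&(p[:,2]>118)&(p[:,2]<160)
for lo in range(-60,-15,9):
  k=m&(u>lo)&(u<lo+9); print(lo,k.sum(),np.percentile(p[k,2],[10,50,90]).round(1) if k.sum() else '')"
```

```text
t 24.87 pos [539.1  15.9 141.7] jaw 76.1 toolz [ 0.    0.01 -1.  ] F [-8.1  7.5  4.6] grip 0.301 q [-0.19  0.43  1.58  0.01  1.14 -1.52]
 need [ 3.11 -0.73  1.43] turn 0.01
-60 14 [131.6 136.1 137.9]
-51 14 [131.3 135.  136.6]
-42 17 [130.6 134.5 135.9]
-33 14 [129.1 133.  134.1]
-24 13 [129.4 132.5 134. ]
```

Emit:
{"op": "play_rows", "data": {"deltas": [[-0.06,0.01,-0.05,0,0,0,-0.6],[0,0,0,0,0,0,-0.6]]}}

```text
time_s: 25.08
eef_pos: [538.4, 16.0, 139.9]
ee_rot: [0.002, 0.121, 0.993, 0.003]
force: [1.2, 7.3, 0.8]
grip_width: 0.296
```

Emit:
{"op": "play_rows", "data": {"deltas": [[-0.02,0,-0.05,0,0,0,-0.6],[0,0,0,0,0,0,-0.6]]}}

```text
time_s: 25.25
eef_pos: [537.7, 16.2, 137.9]
ee_rot: [0.002, 0.121, 0.993, 0.003]
force: [2.3, 8.8, 0.8]
grip_width: 0.297
```

Emit:
{"op": "play_rows", "data": {"deltas": [[-0.02,0,-0.04,0,0,0,-0.6],[0,0,0,0,0,0,-0.6]]}}

```text
time_s: 25.42
eef_pos: [537.2, 16.3, 136.4]
ee_rot: [0.003, 0.121, 0.993, 0.003]
force: [4.1, 8.4, 0.6]
grip_width: 0.299
```

Emit:
{"op": "play_rows", "data": {"deltas": [[0,0,-0.04,0,0,0,-0.6],[0,0,0,0,0,0,-0.6]]}}

```text
time_s: 25.58
eef_pos: [536.8, 16.4, 134.7]
ee_rot: [0.002, 0.121, 0.993, 0.003]
force: [0.3, 9.4, 1.0]
grip_width: 0.296
```

Emit:
{"op": "play_rows", "data": {"deltas": [[0,0,-0.03,0,0,0,-0.6],[0,0,0,0,0,0,-0.6]]}}

```text
time_s: 25.75
eef_pos: [536.5, 16.5, 133.5]
ee_rot: [0.002, 0.121, 0.993, 0.003]
force: [-1.3, 10.0, 2.0]
grip_width: 0.295
```

```bash
python3 -c "
from h import *
go([663.5,-13.3,199],76.2)
c=capture('side');W=cloud(c);np.savez('side_c.npz',**c)
H=np.array([629.7,-4.5]);ux=np.array([.971,-.239]);p=W.reshape(-1,3);u=(p[:,:2]-H)@ux;v=(p[:,:2]-H)@np.array([.239,.971])
m=(abs(v)<8)&(u<-15)&(u>-60)&(p[:,2]>118)&(p[:,2]<160)
for lo in range(-60,-15,9):
  k=m&(u>lo)&(u<lo+9); print(lo,k.sum(),np.percentile(p[k,2],[10,50,90]).round(1) if k.sum() else '')"
```

```text
t 25.75 pos [536.5  16.5 133.5] jaw 76.1 toolz [ 0.    0.01 -1.  ] F [-1.3 10.   2. ] grip 0.295 q [-0.19  0.43  1.6   0.01  1.11 -1.52]
 need [ 3.18 -0.74  1.64] turn 0.02
-60 15 [126.7 131.2 132.2]
-51 16 [126.9 131.4 132.8]
-42 15 [126.3 131.1 132.4]
-33 15 [126.6 132.3 132.9]
-24 14 [126.7 131.3 132.6]
```

Arm reads level now; two more small steps to feel contact.

Emit:
{"op": "play_rows", "data": {"deltas": [[0,0,-0.02,0,0,0,-0.6],[0,0,0,0,0,0,-0.6]]}}

```text
time_s: 25.97
eef_pos: [536.4, 16.5, 133.1]
ee_rot: [0.002, 0.121, 0.993, 0.003]
force: [-2.6, 9.7, 6.6]
grip_width: 0.298
```

Emit:
{"op": "play_rows", "data": {"deltas": [[0,0,-0.02,0,0,0,-0.6],[0,0,0,0,0,0,-0.6]]}}

```text
time_s: 26.13
eef_pos: [536.4, 16.5, 133.1]
ee_rot: [0.002, 0.121, 0.993, 0.003]
force: [-5.8, 9.8, 13.1]
grip_width: 0.299
```

Emit:
{"op": "play_rows", "data": {"deltas": [[0,0,0,0,0,0,-0.1],[0,0,0,0,0,0,0.2],[0,0,0,0,0,0,0.2],[0,0,0,0,0,0,0.2],[0,0,0.3,0,0,0,0.2],[0,0,0.6,0,0,0,0.2],[0,0,0.8,0,0,0,0.2],[0,0,0.8,0,0,0,0.2]]}}

```text
time_s: 26.8
eef_pos: [535.5, 14.8, 231.4]
ee_rot: [-0.0, 0.121, 0.993, 0.002]
force: [0.3, 0.4, -0.2]
grip_width: 0.6
```

Emit:
{"op": "play_rows", "data": {"deltas": [[-0.4,-0.4,0.6,0,0,0,0.2],[-0.6,-0.6,0.4,0,0,0,0.2],[-0.6,-0.6,0,0,0,0,0.2],[-0.6,-0.6,0,0,0,0,0.2],[-0.6,-0.6,0,0,0,0,0.2],[-0.3,-0.3,0,0,0,0,0.2],[0,0,0,0,0,0,0.2],[0,0,0,0,0,0,0.2]]}}

```text
time_s: 27.47
eef_pos: [411.7, -109.5, 270.8]
ee_rot: [0.001, 0.122, 0.993, 0.002]
force: [-0.0, 1.4, -0.2]
grip_width: 0.6
```

```bash
python3 -c "
from h import *
go([663.5,-13.3,199],76.2)
H=np.array([629.7,-4.5]);ux=np.array([.971,-.239])
for n in('top','side'):
  c=capture(n);W=cloud(c);p=W.reshape(-1,3);u=(p[:,:2]-H)@ux;v=(p[:,:2]-H)@np.array([.239,.971])
  if n=='side': save(c,'f1',(170,130,300,255),4.8)
  for lo in (-60,-51,-42,-33,-24):
    k=(abs(v)<6)&(u>lo)&(u<lo+9)&(p[:,2]>118)&(p[:,2]<170); print(lo,np.median(p[k,2]).round(1),end=' ')
  k=(abs(v)<14)&(u<-75)&(u>-115)&(p[:,2]>140)&(p[:,2]<185); print('knob',k.sum(),u[k].mean().round(1),np.percentile(p[k,2],90).round(1))
  print(n,rect(W,(470,620,-60,90),105,118))
  for nm,q in dict(oil=(682,232),jar=(652,344),beaker=(684,-211),dish=(394,-37),mailer=(662,-338),pink=(466,-445),pink2=(312,-284)).items():
    r=rect(W,(q[0]-60,q[0]+60,q[1]-60,q[1]+60),8,95); print(nm,r and r['c'],end=' ')
    W0=cloud(dict(np.load(n+'0.npz')));r=rect(W0,(q[0]-60,q[0]+60,q[1]-60,q[1]+60),8,95); print(r and r['c'])
"
```

```text
t 27.47 pos [ 411.7 -109.5  270.8] jaw 76.0 toolz [ 0.  0. -1.] F [-0.   1.4 -0.2] grip 0.6 q [-0.54  0.06  1.7   0.    1.38 -1.87]
 need [ 6.29  2.41 -1.79] turn 0.04
-60 132.5 -51 132.3 -42 131.5 -33 133.0 -24 131.3 knob 60 -93.0 168.6
top {'c': [551.4, 15.1], 'size': [96.8, 59.6], 'ang': -13.8, 'z': 112.9, 'n': 537, 'mean': [548.8, 15.5, 112.8]}
oil [680.4, 236.4] [680.0, 236.0]
jar [651.6, 347.2] [651.8, 347.2]
beaker [670.2, -199.1] [676.1, -198.5]
dish [401.6, -24.2] [394.5, -37.1]
mailer [660.4, -339.2] [660.2, -339.3]
pink [464.0, -450.2] [459.2, -457.1]
pink2 [308.9, -284.9] [308.9, -284.4]
-60 131.3 -51 131.2 -42 131.2 -33 130.5 -24 131.6 knob 77 -95.3 164.8
side {'c': [551.3, 17.1], 'size': [96.5, 63.1], 'ang': -14.1, 'z': 111.7, 'n': 426, 'mean': [546.8, 26.3, 111.3]}
oil [678.9, 245.1] [679.3, 245.2]
jar [650.6, 353.6] [650.3, 352.8]
beaker [670.3, -199.5] [671.0, -198.4]
dish [394.0, -35.7] [394.3, -36.1]
mailer [652.4, -338.6] [652.7, -337.5]
pink [465.0, -446.9] [464.0, -448.3]
pink2 [308.3, -282.0] [314.2, -282.6]
```

View pics/f1.png

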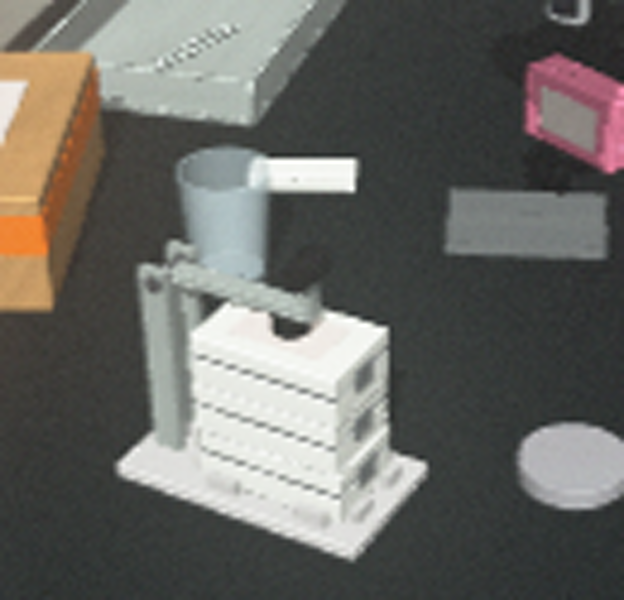

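The foot (crop (292,328)) rests on the top case, the arm is level and the column is square. Bystander readings that differ come from the arm hiding part of the top view; in the side view they match. I hand it in.

```bash
python3 -c "
from h import *
print(order.finish_job())"
```

```text
the job is handed in; nothing more can be done
None
```

The three cases are packed as one column in the cradle and the hold-down arm is swung over onto the top case. I handed the job in at about 27.5 s of simulated time.

- **Flat case:** I lowered it gently onto the base case and let go only after feeling contact (about 4.5 N).
- **Standing case:** I lifted it out of the stand and tilted it 60° until its edge touched the bare bench. The gripper then opened and slid out, so the case settled the rest of the way by itself. It lay flat, I took it again across its width and set it on top with the same gentle contact (about 4 N).
- **Hold-down arm:** I guided it down by the knob until the foot met the top case; the force rose to about 13 N before I released.

Last checks:
- **Column:** the three case centres agree within about 1 mm and their angles within 0.5°. The side camera put the top case about 2 mm further in y, an offset it showed for the other cases too. The top surface is at 112–113 mm.
- **Hold-down arm:** it is level, with the knob's top at about 165 mm, as expected for an arm angle of zero.
- **Bystanders:** in the side view all were within about 1.5 mm of where they started. Two readings disagreed. The side view put the pink look-alike nearer the robot 6 mm off, but the top view had it unmoved. The top view put the dish, the beaker and the other pink look-alike 6–15 mm off, but the side view had those unmoved. I put the differences down to the robot arm blocking part of each view and did not check further.

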